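# Select third gear on the gated shifter

## Robot

A 7-joint arm with a two-finger parallel gripper is mounted at the origin on the work surface. World frame = base frame: x ahead of the robot, y to its left, z up, the work surface at z = 0. Lengths are in m, angles in rad, forces in N, time in s.
With the tool pointing down it reaches from about 0.4 to 0.9 m from the base axis. Payload 5.6 kg.
Tool frame: the origin (TCP) lies between the finger pads; the fingertips stand manip.finger_overhang ahead of it and the grasp point (between the pads) lies 5 mm behind it (manip.finger_overhang is the distance from the TCP to the fingertips, in m); x points along the fingers, y is the direction in which the jaws open and shut, and the axes are right-handed (so a half turn about x gives the same grasp; the last joint's range is limited). The gripper opens to 92 mm and grips with 3 to 60 N. Pads are 20 mm wide; open, the fingers measure 128 mm over their backs; the gripper's body (75 mm by 189 mm) begins 69 mm behind the grasp point.
Start: joints at [-1.25, 0.468, -0.012, 1.603, 0.006, 1.071, -0.056], TCP at [0.231, 0.607, 0.229] pointing down, gripper open.
Joint ranges: [-2.53, 2.53], [-0.31, 2.02], [-1.57, 1.55], [0.28, 2.44], [-1.29, 4.43], [0.15, 1.84], [-2.92, 2.92]. Speed limits (rad/s): [2.57, 2.57, 3.14, 3.14, 3.14, 3.14, 3.14].

## Interface

Orientations are given as a unit quaternion [w, x, y, z].
In Python, from bench import manip gives the robot as it stands. The module is installed in compiled form; this text tells all that it offers.
- The arm moves only by the shell command python3 -m pendant 'ROWS' [FORCE]. ROWS is JSON, a list of rows, each an object with "xyz": the shift along the tool's x, y, z in m, a list of three; "twist": the turn, a rotation vector about the tool's x, y, z in degrees, a list of three; "jaw": the opening, from -1 (shut) to 1 (fully open). In form: [{"xyz": [tx, ty, tz], "twist": [rx, ry, rz], "jaw": jaw}, ...]. A call has 1 to 5 rows; each row shifts and turns the commanded pose from where the row before left it, along the tool's axes as they then stand; what a row does not reach is not made up. A row lasts 1/10 s, in which the tool goes at most 50 mm and 8.59 degrees, less where a joint would pass 70% of its speed; a pose out of reach is approached as far as the arm can. A call with a gripper value outside its range is refused whole. The fingers move at their own pace and stop on an object; FORCE is the grip in N (left out, the last holds). Time passes only in rows, so rows that do not move let the fingers close. It gives the time, the measured TCP pose, the force and the opening at its end, in the units of the state.
- manip.observe(): the state, without advancing time (a new reading comes with each control period).
- manip.snapshot(name): name is "scene" or "side" or "wrist"; returns the picture (420x560x3 uint8, blue, green, red); there is no depth.
- manip.calibration(name): a dict with "mtx" (3x3 intrinsics, pixels), "world_from_camera" (4x4, takes a point from camera to world coordinates). Camera axes: x right, y down, z forward; pixel columns grow to the right and rows downward; lengths in m; the calibration is good to about 2 mm. A picture is of the moment at which its call begins: read the wrist's pose just before it. calibration takes no time and is no camera call; for the wrist camera it gives the pose at the moment of the call.
- manip.hand_in(): hands the job in, once; it reports no verdict.
The state is a dict: "time": time; "joint_pos": joint angles; "joint_velocities": joint speeds; "effort": joint torques, N m; "position": TCP position; "tool_rot": TCP orientation; "ft_force": force on the tool from outside, world axes, zero at the start; "wrist_torque": the same for the moment, N m; "finger_gap": finger opening in m.
Only numpy, scipy, OpenCV 4.12 (cv2) and the standard library are available. Lean on these libraries where they do the work, as an engineer would, in place of code of your own. Each camera call takes 0.05 s, during which the arm holds its last target.

## Task

This off-road buggy's gated shifter is bolted to the bench so that its cables can be fitted with third gear selected. Its lever has been left somewhere in the left-hand slot: with the fingers push it to neutral, across the gate to the right, and forward into third (right-hand slot, the end away from the robot, on the side of the two cable unions) until it is fully home. Push it gently from the side, neither gripping it nor forcing it against the gate, and leave the tools and parts on the bench where they are.

Things in the scene. Friction and masses are not known exactly. Their poses are not given: they have to be found in the camera images.
- shifter: gated gear shifter, fixed: foot plate 230 x 176 mm, housing 160 x 130 mm, aluminium gate plate 170 x 140 mm on it, top 125 mm above the bench. Origin: centre of its underside, on the bench. x points forward (away from the robot, to the face with two threaded cable unions, 55 mm high, 45 mm long), y left, z up; yaw up to 0.35 rad either way. The lever pivots 22 mm above the origin.
- gate (a point): centre of the H-shaped opening, on top of the gate plate; axes as the shifter's. Two slots along x, 16 mm wide, 64 mm long, centred 17.2 mm left and right, joined by the neutral channel along y, 16.4 mm wide, at x = 0. First is left forward, second left rear, third right forward, fourth right rear. The shaft stops against the two 18.4 mm wide tongues between the slots (corners rounded 4 mm).
- knob (a point): centre of the black ball knob, 44 mm across, on top of the lever, 248 mm from the pivot (270 mm above the bench when upright). Below it the steel shaft, 12 mm thick, goes down into the gate. Lever angles a = across, f = fore put the knob at 248 mm * (sin f, -sin a cos f, cos a cos f) from the pivot, in the shifter's axes.
- across (a joint): sideways angle of the lever, rad: 0 upright, positive to the shifter's right (-y), stops at -0.175 and +0.175; the middle of the left slot is -0.17, of the right slot +0.17. Starts in the left slot. Stays where it is left; about 4 N at the knob moves it.
- fore (a joint): fore-and-aft angle of the lever, rad: 0 neutral, positive forward, stops at -0.24 (second, fourth fully home) and +0.24 (first, third fully home). The lever passes freely across only within about 0.02 of 0. May start anywhere in the left slot. Stays where it is left; about 4 N at the knob moves it.
- spray_can: grey spray can with a black cap, upright, 66 mm across, 200 mm tall, standing 200 to 240 mm to the right of the shifter's centre; origin: centre of its underside. Leave alone.
- jar: glass jar with steel lid, 68 mm across, 88 mm tall, to the left of the shifter; origin: centre of its underside. Leave alone.
- bearing_cup: steel bearing outer ring lying flat, 68 mm across, 22 mm high, to the left of the shifter; origin: centre of its underside. Leave alone.
- caliper: digital caliper lying flat, 235 mm long along its y axis, 12 mm high, on the near side of the shifter; origin: underside, middle of its beam. Leave alone.

How it is judged:
By the outcome, as a careful person would: the job done as asked, in the order asked, and still so for the second after the job is handed in, with the robot touching nothing.
It also fails if it takes over 51 s, if anything falls off the work surface, if the arm or the gripper's body presses on something with over 40 N, if the wrist force passes 120 N, or if a joint passes its speed limit or range.

## Working session

There is one attempt and no reset: what is moved stays moved. The work goes in short steps, Python scripts to look and compute and a shell command to move; the robot and the scene stay as the last step left them, time stands still between calls to the robot, and variables do not carry over. Pictures are saved under pics/ and viewed, and the job is handed in when it is done.

```bash
mkdir -p pics; ls; python3 - <<'E'
from bench import manip
import cv2
import numpy as np
np.set_printoptions(precision=4,suppress=True)
print(manip.observe(), manip.finger_overhang)
for n in ("scene","side"):
    im=manip.snapshot(n); cv2.imwrite(f"pics/{n}0.png",im)
    c=manip.calibration(n); print(n,c["mtx"],c["world_from_camera"])
E
```

```text
pics
{'time': 0.0, 'joint_pos': array([-1.25  ,  0.4684, -0.0116,  1.6036,  0.006 ,  1.0714, -0.0563]), 'joint_velocities': array([ 0.0006,  0.0002, -0.0008, -0.0001,  0.0011, -0.0025,  0.0019]), 'effort': array([ -0.0007, -52.0584,  -0.0125, -24.3752,  -0.0566,   0.0172,
         0.0002]), 'position': array([0.2312, 0.6069, 0.2277]), 'tool_rot': array([ 0.6954,  0.1273,  0.6955, -0.1286]), 'ft_force': array([-0.7861, -0.7988,  0.6542]), 'wrist_torque': array([-0.0201,  0.0167, -0.0189]), 'finger_gap': 0.09199407676585368} 0.014
scene [[381.104    0.     274.8839]
 [  0.     381.104  213.4623]
 [  0.       0.       1.    ]] [[-0.5401  0.5002 -0.6768  1.0281]
 [ 0.8415  0.3329 -0.4255  0.3582]
 [ 0.0125 -0.7994 -0.6007  0.6048]
 [ 0.      0.      0.      1.    ]]
side [[405.4408   0.     282.7766]
 [  0.     405.4408 211.4084]
 [  0.       0.       1.    ]] [[ 0.759  -0.3394  0.5556  0.0174]
 [-0.6507 -0.4228  0.6307 -0.557 ]
 [ 0.0208 -0.8402 -0.5418  0.7047]
 [ 0.      0.      0.      1.    ]]
```

View pics/scene0.png

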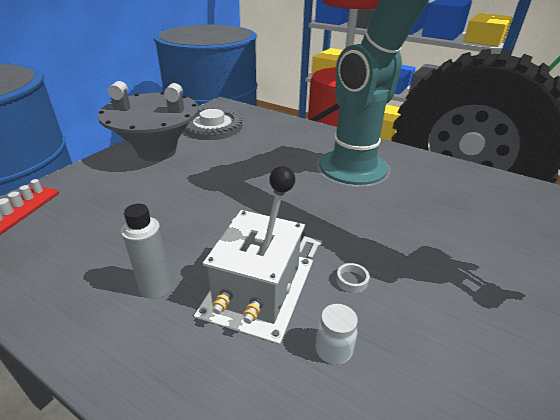

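View pics/side0.png

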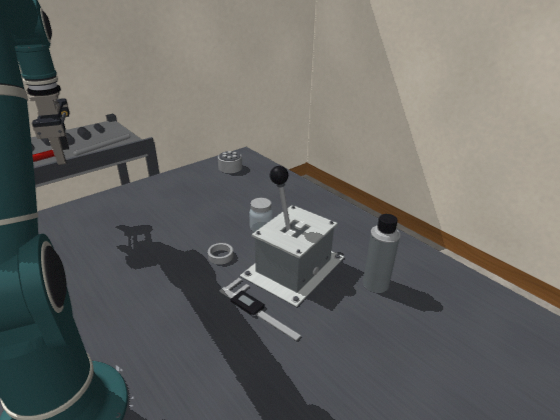

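Both views show the shifter (the scene camera looks back at the robot). The knob is at about (283,179) in scene and (279,175) in side, leaning to the rear of the left slot. The gate plate corners in scene are near (242,211), (305,222), (272,278) and (207,263). Next I'll measure the plate corners and the knob.

```bash
cat > h.py <<'E'
import numpy as np, cv2
from bench import manip
np.set_printoptions(precision=4,suppress=True)
def ray(n,uv):
    c=manip.calibration(n); K=c["mtx"];T=c["world_from_camera"]
    d=T[:3,:3]@np.linalg.solve(K,[uv[0],uv[1],1.]); return T[:3,3],d/np.linalg.norm(d)
def onplane(n,uv,z):
    o,d=ray(n,uv); return o+d*(z-o[2])/d[2]
def tri(a,uva,b,uvb):
    o1,d1=ray(a,uva);o2,d2=ray(b,uvb)
    s=np.linalg.lstsq(np.c_[d1,-d2],o2-o1,rcond=None)[0]
    p,q=o1+d1*s[0],o2+d2*s[1]; return (p+q)/2,np.linalg.norm(p-q)
def proj(n,p):
    c=manip.calibration(n);q=np.linalg.inv(c["world_from_camera"])@np.r_[p,1];u=c["mtx"]@q[:3];return u[:2]/u[2]
def knob(im,near,r=25):
    x,y=map(int,near);g=im.max(2).copy();m=(g<60).astype(np.uint8)
    k=np.zeros_like(m);cv2.circle(k,(x,y),r,1,-1);m&=k
    n,l,s,c=cv2.connectedComponentsWithStats(m)
    i=1+np.argmax(s[1:,4]);cs=cv2.findContours((l==i).astype(np.uint8),0,1)[0]
    return cv2.minEnclosingCircle(max(cs,key=len)),s[i],c[i]
E
python3 - <<'E'
from h import *
a=cv2.imread("pics/scene0.png");b=cv2.imread("pics/side0.png")
ka=knob(a,(283,179));kb=knob(b,(279,175));print(ka,kb)
print(tri("scene",ka[0][0],"side",kb[0][0]), tri("scene",ka[2],"side",kb[2]))
for nm,im,(x0,y0,x1,y1) in (("scene",a,(190,160,320,345)),("side",b,(215,160,355,310))):
    cv2.imwrite(f"pics/{nm}_crop.png",cv2.resize(im[y0:y1,x0:x1],None,fx=4 if nm=="side" else 3.2,fy=4 if nm=="side" else 3.2,interpolation=cv2.INTER_CUBIC))
E
```

```text
(((282.0, 179.98214721679688), 14.017961502075195), array([270, 166,  25,  29, 450], dtype=int32), array([281.2044, 179.7911])) (((279.0, 176.0), 10.440406799316406), array([270, 166,  19,  21, 293], dtype=int32), array([278.8328, 175.4778]))
(array([0.56  , 0.0762, 0.2648]), np.float64(0.0013276637985541646)) (array([0.5605, 0.0761, 0.2657]), np.float64(0.0006106328533460792))
```

View pics/scene_crop.png

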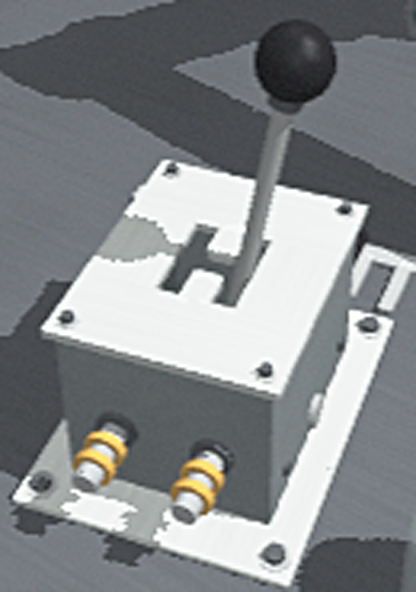

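View pics/side_crop.png

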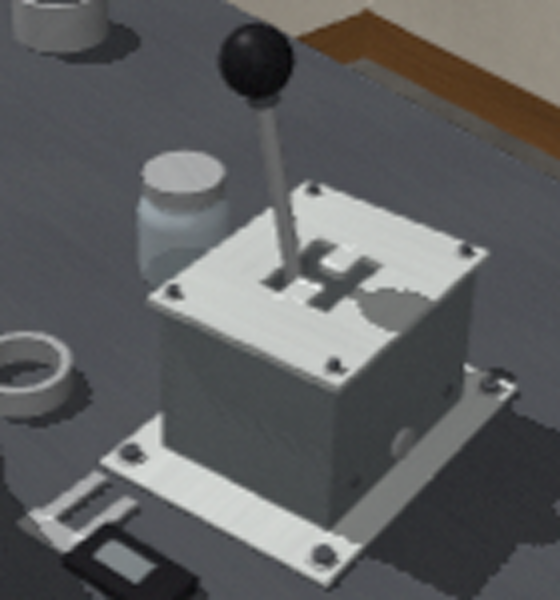

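The scene crop gives plate corners at (168,159), (368,207), (276,392) and (42,333) in crop pixels. The side crop gives (310,181), (489,253), (341,387) and (149,297). The shaft stands in the left slot, rearward.

```bash
python3 - <<'E'
from h import *
S=np.array([(168,159),(368,207),(276,392),(42,333)])/3.2+[190,160]  # rear-right, rear-left, front-left, front-right
D=np.array([(341,387),(149,297),(310,181),(489,253)])/4+[215,160]
L=np.array([(-85,-70),(-85,70),(85,70),(85,-70)])/1000
P={}
for n,C in (("scene",S),("side",D)):
    P[n]=np.array([onplane(n,c,.125) for c in C])[:,:2]
    p=P[n];print(n,p.tolist(),[np.linalg.norm(p[i]-p[(i+1)%4]) for i in range(4)])
def fit(p):
    c=p.mean(0);q=p-c
    yaw=np.arctan2((L[:,0]*q[:,1]-L[:,1]*q[:,0]).sum(),(L*q).sum());R=np.array([[np.cos(yaw),-np.sin(yaw)],[np.sin(yaw),np.cos(yaw)]])
    print(c,yaw,"res",np.abs(q-L@R.T).max());return c,yaw,R
for n in P: fit(P[n])
c,yaw,R=fit((P["scene"]+P["side"])/2)
k=np.array([.5605,.0761,.266])
l=R.T@(k[:2]-c);print("knob local",l)
f=np.arcsin(l[0]/.248);a=np.arcsin(-l[1]/.248/np.cos(f));print("f,a",f,a,"z",.022+.248*np.cos(a)*np.cos(f))
K={}
for ff,aa in ((-.24,-.17),(0,-.17),(0,.17),(.24,.17)):
    v=.248*np.array([np.sin(ff),-np.sin(aa)*np.cos(ff),np.cos(aa)*np.cos(ff)]);print(ff,aa,np.r_[c+R@v[:2],v[2]+.022])
print("spray",c+R@[0,-.22])
E
```

```text
scene [[0.5142805190841663, -0.0460926824185357], [0.4854912255447583, 0.08931701397832675], [0.6494999134997201, 0.12503285742142065], [0.6838824119894615, -0.007033453214452756]] [np.float64(0.13843630051683936), np.float64(0.1678525281238255), np.float64(0.13646855537950153), np.float64(0.1740414475436134)]
side [[0.5199421162482785, -0.0498584411830979], [0.4878041651982133, 0.08668917621104455], [0.6524086093215703, 0.12471778256708121], [0.6836506422883817, -0.01081936412470319]] [np.float64(0.1402786502419862), np.float64(0.16894021997896697), np.float64(0.13909127491417142), np.float64(0.1682989335551311)]
[0.5833 0.0403] 0.22504851686385458 res 0.002475966970196669
[0.586  0.0377] 0.22987334381399677 res 0.0010146323007084873
[0.5846 0.039 ] 0.22745900167684416 res 0.0014834990403108511
knob local [-0.0151  0.0416]
f,a -0.061050834898784934 -0.16881224457438349 z 0.2660192226154539
-0.24 -0.17 [0.518  0.0654 0.2594]
0 -0.17 [0.5752 0.0799 0.2664]
0 0.17 [ 0.5941 -0.0019  0.2664]
0.24 0.17 [0.6512 0.0126 0.2594]
spray [ 0.6342 -0.1753]
```

```bash
cat >> h.py <<'E'
from scipy.spatial.transform import Rotation as Ro
C=np.array([.5846,.039]);YAW=.2275
RL=np.array([[np.cos(YAW),-np.sin(YAW)],[np.sin(YAW),np.cos(YAW)]])
def st():
    o=manip.observe();q=o["tool_rot"];R=Ro.from_quat([*q[1:],q[0]]).as_matrix();return o,R
def to_local(p): return RL.T@(np.array(p)[:2]-C)
def go(local,z):
    o,R=st();t=np.r_[C+RL@local,z];d=t-o["position"];print("t",o["time"],"F",o["ft_force"],"gap",o["finger_gap"],"local",to_local(o["position"]),"z",o["position"][2]);print("target",t,"tool shift mm",R.T@d*1000)
def wants():
    o,R=st()
    for k in range(4):
        w=YAW+k*np.pi/2
        # tool x down, tool y along local axis k
        y=np.array([np.cos(w),np.sin(w),0]);x=np.array([0,0,-1.]);T=np.c_[x,y,np.cross(x,y)]
        print(k,"twist deg",np.degrees(Ro.from_matrix(R.T@T).as_rotvec()))
E
python3 - <<'E'
from h import *
o,R=st();print(R);wants();go([-.095,.0416],.258)
E
```

```text
[[-0.0004  0.3559  0.9345]
 [-0.0015  0.9345 -0.3559]
 [-1.     -0.0016  0.0001]]
0 twist deg [56.1146  0.0521  0.0791]
1 twist deg [-33.8853  -0.0186   0.0904]
2 twist deg [-123.8853   -0.093     0.0613]
3 twist deg [146.1146   0.1188   0.0244]
t 0.1 F [ 0.2253  0.2409 -1.2255] gap 0.09237906569384506 local [-0.2162  0.633 ] z 0.2277208477735003
target [0.4827 0.0581 0.258 ] tool shift mm [ -29.5464 -423.4569  430.3572]
```

```bash
python3 -m pendant '[{"xyz":[-0.006,0,0],"twist":[8,0,0],"jaw":-1},{"xyz":[-0.006,0,0],"twist":[8,0,0],"jaw":-1},{"xyz":[-0.006,0,0],"twist":[8,0,0],"jaw":-1},{"xyz":[-0.006,0,0],"twist":[8,0,0],"jaw":-1},{"xyz":[-0.006,0,0],"twist":[8,0,0],"jaw":-1}]' 10
python3 -m pendant '[{"xyz":[0,0,0],"twist":[8,0,0],"jaw":-1},{"xyz":[0,0,0],"twist":[8,0,0],"jaw":-1},{"xyz":[0,0,0],"twist":[0,0,0],"jaw":-1},{"xyz":[0,0,0],"twist":[0,0,0],"jaw":-1}]'
python3 - <<'E'
from h import *
wants();go([-.095,.0416],.258)
E
```

```text
time: 0.6
position: [0.2312, 0.6072, 0.2583]
tool_rot: [0.609, 0.359, 0.609, -0.36]
ft_force: [-0.5, 0.1, -0.4]
finger_gap: 0.0542
time: 1.0
position: [0.2311, 0.6073, 0.2582]
tool_rot: [0.555, 0.438, 0.555, -0.439]
ft_force: [0.2, 0.1, -0.1]
finger_gap: 0.0221
0 twist deg [0.321  0.0418 0.0163]
1 twist deg [-89.679    0.02     0.0456]
2 twist deg [-179.679    -0.0256    0.0655]
3 twist deg [90.321   0.0457 -0.02  ]
t 1.0 F [ 0.1504  0.1494 -0.1446] gap 0.02208476799249429 local [-0.2162  0.6334] z 0.2581649101209646
target [0.4827 0.0581 0.258 ] tool shift mm [  0.5629 117.9228 592.4628]
```

```bash
for i in 1; do python3 -m pendant '[{"xyz":[0,0.008,0.035],"twist":[0,0,0],"jaw":-1},{"xyz":[0,0.008,0.035],"twist":[0,0,0],"jaw":-1},{"xyz":[0,0.008,0.035],"twist":[0,0,0],"jaw":-1},{"xyz":[0,0.008,0.035],"twist":[0,0,0],"jaw":-1},{"xyz":[0,0.008,0.035],"twist":[0,0,0],"jaw":-1}]' ; done
python3 -m pendant '[{"xyz":[0,0.008,0.035],"twist":[0,0,0],"jaw":-1},{"xyz":[0,0.008,0.035],"twist":[0,0,0],"jaw":-1},{"xyz":[0,0.008,0.035],"twist":[0,0,0],"jaw":-1},{"xyz":[0,0.008,0.035],"twist":[0,0,0],"jaw":-1},{"xyz":[0,0.008,0.035],"twist":[0,0,0],"jaw":-1}]'
python3 - <<'E'
from h import *
wants();go([-.095,.0416],.258)
E
```

```text
time: 1.5
position: [0.3106, 0.4447, 0.2585]
tool_rot: [0.555, 0.439, 0.555, -0.439]
ft_force: [0.2, 1.7, 0.1]
finger_gap: 0.0004
time: 2.0
position: [0.3893, 0.2834, 0.2587]
tool_rot: [0.555, 0.439, 0.555, -0.438]
ft_force: [1.1, 0.3, -0.2]
finger_gap: 0.0004
0 twist deg [ 0.2917 -0.012  -0.0164]
1 twist deg [-89.7083   0.0035  -0.0222]
2 twist deg [-179.7083    0.0257   -0.0188]
3 twist deg [90.2917 -0.0223 -0.0035]
t 2.0 F [ 1.116   0.3468 -0.2063] gap 0.00036122894344178434 local [-0.1351  0.2822] z 0.25869950215932225
target [0.4827 0.0581 0.258 ] tool shift mm [  0.6606  38.9166 240.7697]
```

```bash
python3 -m pendant '[{"xyz":[0,0.005,0.035],"twist":[0.3,0,0],"jaw":-1},{"xyz":[0,0.005,0.035],"twist":[0,0,0],"jaw":-1},{"xyz":[0,0.005,0.035],"twist":[0,0,0],"jaw":-1},{"xyz":[0,0.005,0.035],"twist":[0,0,0],"jaw":-1},{"xyz":[0,0.005,0.035],"twist":[0,0,0],"jaw":-1}]'
python3 -m pendant '[{"xyz":[0,0.005,0.035],"twist":[0,0,0],"jaw":-1},{"xyz":[0,0.005,0.03],"twist":[0,0,0],"jaw":-1},{"xyz":[0,0,0],"twist":[0,0,0],"jaw":-1},{"xyz":[0,0,0],"twist":[0,0,0],"jaw":-1}]'
python3 - <<'E'
from h import *
wants();go([-.018-.022-.0151,.0416],.258)
for n in ("scene","side"): cv2.imwrite(f"pics/{n}1.png",manip.snapshot(n))
a=cv2.imread("pics/scene1.png");b=cv2.imread("pics/side1.png")
cv2.imwrite("pics/c1.png",np.hstack([cv2.resize(a[80:350,180:380],None,fx=2,fy=2),cv2.resize(b[80:350,180:380],None,fx=2,fy=2)]))
E
```

```text
time: 2.5
position: [0.4526, 0.1184, 0.2588]
tool_rot: [0.554, 0.44, 0.553, -0.44]
ft_force: [0.5, 0.0, -0.5]
finger_gap: 0.0008
time: 2.9
position: [0.4765, 0.0584, 0.2585]
tool_rot: [0.553, 0.441, 0.553, -0.441]
ft_force: [0.5, 0.8, 0.9]
finger_gap: 0.0006
0 twist deg [-0.1618 -0.0093  0.0109]
1 twist deg [-90.1618  -0.0159   0.0012]
2 twist deg [179.8382   0.017    0.0146]
3 twist deg [89.8382  0.0012  0.0158]
t 2.9 F [0.475  0.7619 0.8561] gap 0.000582378348185627 local [-0.101   0.0433] z 0.2585296895179188
target [0.5215 0.0671 0.258 ] tool shift mm [ 0.5207 45.8697  1.5539]
```

View pics/c1.png

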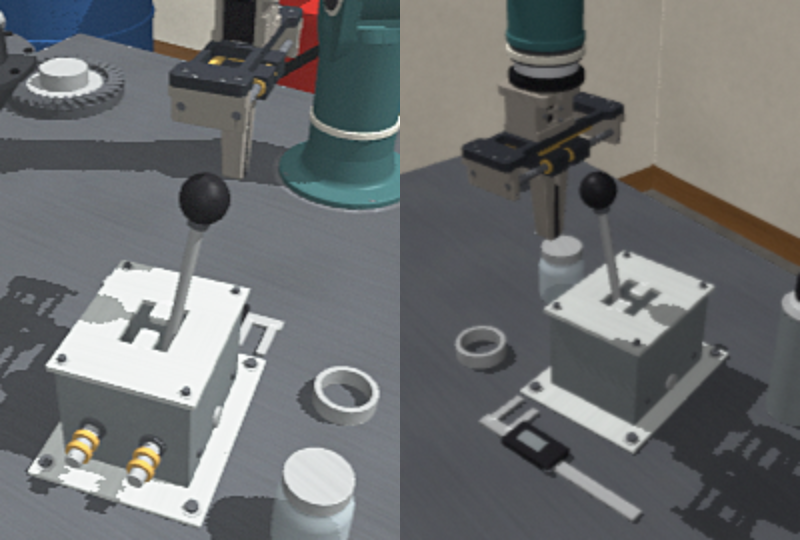

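The closed fingers hang behind the knob, which is at scene crop (205,198) and side crop (598,190), and they are in line with it. I'll close in to just short of contact.

```bash
python3 -m pendant '[{"xyz":[0,0.012,0],"twist":[0,0,0],"jaw":-1},{"xyz":[0,0.012,0],"twist":[0,0,0],"jaw":-1},{"xyz":[0,0.010,0],"twist":[0,0,0],"jaw":-1},{"xyz":[0,0.004,0],"twist":[0,0,0],"jaw":-1},{"xyz":[0,0,0],"twist":[0,0,0],"jaw":-1}]'
python3 -m pendant '[{"xyz":[0,0.002,0],"twist":[0,0,0],"jaw":-1},{"xyz":[0,0.002,0],"twist":[0,0,0],"jaw":-1},{"xyz":[0,0,0],"twist":[0,0,0],"jaw":-1}]'
python3 - <<'E'
from h import *
go([-.018-.022-.0151,.0416],.258)
E
python3 -m pendant '[{"xyz":[0,0.002,0],"twist":[0,0,0],"jaw":-1},{"xyz":[0,0.002,0],"twist":[0,0,0],"jaw":-1},{"xyz":[0,0,0],"twist":[0,0,0],"jaw":-1}]'
python3 - <<'E'
from h import *
go([-.018-.022,.0416],.258)
E
```

```text
time: 3.5
position: [0.5142, 0.0673, 0.2583]
tool_rot: [0.553, 0.44, 0.553, -0.441]
ft_force: [-0.4, 0.7, 0.7]
finger_gap: 0.0001
time: 3.8
position: [0.5175, 0.068, 0.2587]
tool_rot: [0.553, 0.441, 0.553, -0.441]
ft_force: [-0.4, -0.1, -0.5]
finger_gap: 0.0008
t 3.8 F [-0.3641 -0.0669 -0.5384] gap 0.000828725879283058 local [-0.0588  0.0434] z 0.2586652102092667
target [0.5215 0.0671 0.258 ] tool shift mm [0.6657 3.6927 1.8006]
time: 4.1
position: [0.5216, 0.069, 0.2587]
tool_rot: [0.553, 0.441, 0.553, -0.441]
ft_force: [0.9, 0.5, 0.5]
finger_gap: 0.0004
t 4.1 F [0.9017 0.5174 0.4715] gap 0.0004463282194815181 local [-0.0546  0.0434] z 0.25867072242714106
target [0.5362 0.0705 0.258 ] tool shift mm [ 0.6753 14.594   1.7892]
```

```bash
for k in 1; do python3 -m pendant '[{"xyz":[0,0.002,0],"twist":[0,0,0],"jaw":-1},{"xyz":[0,0.001,0],"twist":[0,0,0],"jaw":-1}]'; python3 -m pendant '[{"xyz":[0,0.002,0],"twist":[0,0,0],"jaw":-1},{"xyz":[0,0.001,0],"twist":[0,0,0],"jaw":-1}]'; 
python3 -m pendant '[{"xyz":[0,0.002,0],"twist":[0,0,0],"jaw":-1},{"xyz":[0,0.001,0],"twist":[0,0,0],"jaw":-1}]'; done
python3 - <<'E'
from h import *
for n in ("scene","side"): cv2.imwrite(f"pics/{n}2.png",manip.snapshot(n))
go([-.018-.022,.0416],.258)
a=cv2.imread("pics/scene2.png");b=cv2.imread("pics/side2.png")
cv2.imwrite("pics/c2.png",np.hstack([cv2.resize(a[120:320,200:330],None,fx=3,fy=3),cv2.resize(b[120:320,220:350],None,fx=3,fy=3)]))
E
```

```text
time: 4.3
position: [0.5243, 0.0696, 0.2586]
tool_rot: [0.553, 0.441, 0.553, -0.441]
ft_force: [-0.1, -0.9, 1.1]
finger_gap: 0.0007
time: 4.5
position: [0.5269, 0.0703, 0.2587]
tool_rot: [0.552, 0.441, 0.553, -0.441]
ft_force: [-3.5, -0.0, 3.7]
finger_gap: 0.0004
time: 4.7
position: [0.53, 0.071, 0.2587]
tool_rot: [0.553, 0.441, 0.553, -0.441]
ft_force: [-3.8, -0.4, 4.1]
finger_gap: 0.0004
t 4.8 F [-4.6847  0.1674  3.4282] gap 0.000779436041059154 local [-0.0459  0.0434] z 0.258649962320577
target [0.5362 0.0705 0.258 ] tool shift mm [0.6478 5.904  1.8249]
```

View pics/c2.png

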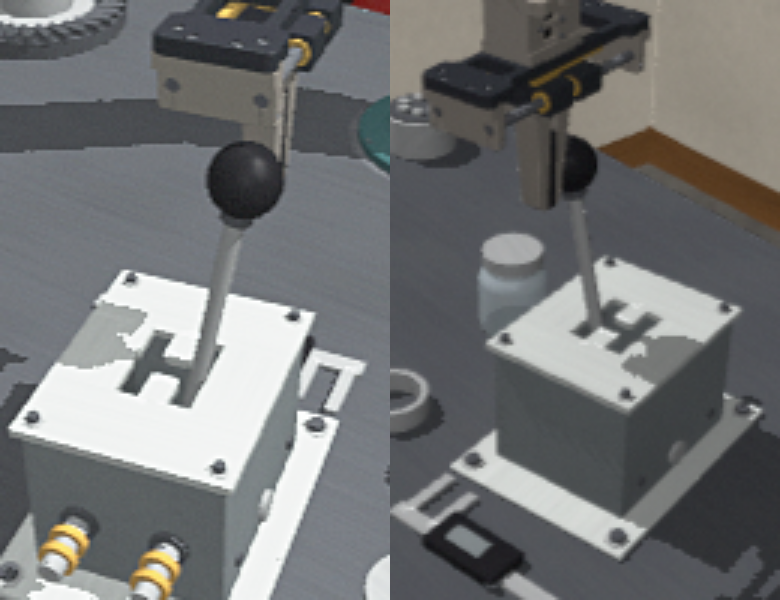

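```bash
cat >> h.py <<'E'
def kpos(f,a):
    v=.248*np.array([np.sin(f),-np.sin(a)*np.cos(f),np.cos(a)*np.cos(f)]);return np.r_[C+RL@v[:2],v[2]+.022]
E
python3 - <<'E'
from h import *
for f in (-.1,-.06,-.04,-.02,0): print(f,proj("scene",kpos(f,-.17)),proj("side",kpos(f,-.17)))
for i in (0,1,2):
  print(knob(cv2.imread(f"pics/scene{i}.png"),(282,179)))
print(knob(cv2.imread("pics/side0.png"),(279,175)),knob(cv2.imread("pics/side1.png"),(279,175)))
E
```

```text
-0.1 [283.33   177.1784] [276.362  177.2138]
-0.06 [281.5348 179.6835] [278.8965 175.3252]
-0.04 [280.6023 181.0343] [280.161  174.4481]
-0.02 [279.6467 182.4511] [281.4227 173.6158]
0 [278.6684 183.9339] [282.681  172.8284]
(((282.0, 179.98214721679688), 14.017961502075195), array([270, 166,  25,  29, 450], dtype=int32), array([281.2044, 179.7911]))
(((282.0185241699219, 179.05555725097656), 13.095321655273438), array([270, 166,  25,  27, 451], dtype=int32), array([281.2572, 179.7738]))
(((281.6658935546875, 180.4065399169922), 13.8988037109375), array([269, 167,  26,  26, 447], dtype=int32), array([280.5705, 180.4452]))
(((279.0, 176.0), 10.440406799316406), array([270, 166,  19,  21, 293], dtype=int32), array([278.8328, 175.4778])) (((279.0, 175.875), 10.320740699768066), array([270, 166,  19,  21, 289], dtype=int32), array([278.8131, 175.4464]))
```

The scene-view centroid has shifted by (-0.7, +0.7) px, so f is about -0.047 and about 11–12 mm of push is left.

```bash
python3 -m pendant '[{"xyz":[0,0.002,0],"twist":[0,0,0],"jaw":-1},{"xyz":[0,0.002,0],"twist":[0,0,0],"jaw":-1},{"xyz":[0,0.002,0],"twist":[0,0,0],"jaw":-1},{"xyz":[0,0.002,0],"twist":[0,0,0],"jaw":-1},{"xyz":[0,0.002,0],"twist":[0,0,0],"jaw":-1}]'
python3 -m pendant '[{"xyz":[0,0,0],"twist":[0,0,0],"jaw":-1}]'
python3 - <<'E'
from h import *
for n in ("scene","side"): cv2.imwrite(f"pics/{n}3.png",manip.snapshot(n))
go([-.018-.022,.0416],.258)
a=cv2.imread("pics/scene3.png");b=cv2.imread("pics/side3.png")
print(knob(a,(280,182)))
cv2.imwrite("pics/c3.png",np.hstack([cv2.resize(a[160:280,200:310],None,fx=4,fy=4),cv2.resize(b[150:270,245:335],None,fx=4,fy=4)]))
E
```

```text
time: 5.3
position: [0.5401, 0.0732, 0.2586]
tool_rot: [0.553, 0.441, 0.553, -0.441]
ft_force: [-3.7, -0.1, 3.4]
finger_gap: 0.0004
time: 5.4
position: [0.5402, 0.0732, 0.2585]
tool_rot: [0.553, 0.441, 0.553, -0.441]
ft_force: [-3.4, -0.7, 4.8]
finger_gap: 0.0005
t 5.5 F [-3.4168 -0.3366  3.3821] gap 0.0007180769075405724 local [-0.0357  0.0433] z 0.2585364341596718
target [0.5362 0.0705 0.258 ] tool shift mm [ 0.5361 -4.2541  1.727 ]
(((279.6546325683594, 183.88143920898438), 14.133829116821289), array([267, 170,  26,  29, 467], dtype=int32), array([278.7495, 183.621 ]))
```

View pics/c3.png

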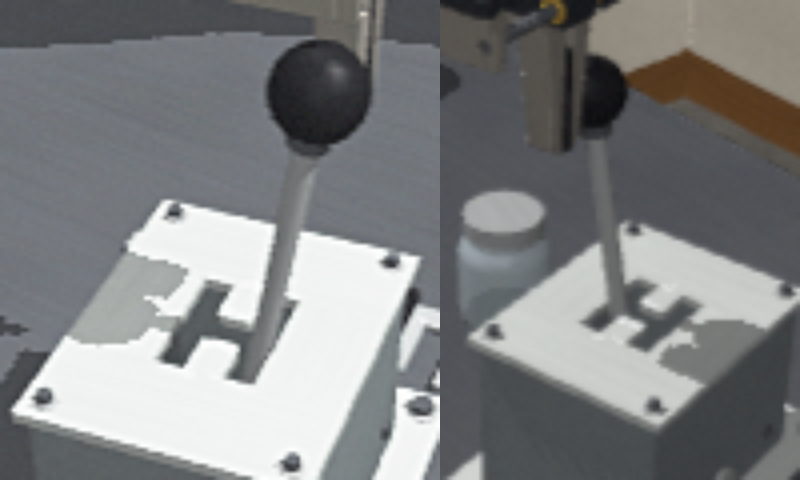

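```bash
python3 - <<'E'
from h import *
for x in (-.004,0,.004):
    p=np.r_[C+RL@[x,.0177],.125]
    print(x,"scene crop",(proj("scene",p)-[200,160])*4,"side crop",(proj("side",p)-[245,150])*4+[440,0])
# H corners projected
for n,o,s in (("scene",[200,160],0),("side",[245,150],440)):
    for l in ((.032,.0092),(.032,.0252),(-.032,.0092),(-.032,.0252),(.032,-.0252),(-.032,-.0252)):
        print(n,l,(proj(n,np.r_[C+RL@np.array(l),.125])-o)*4+[s,0])
im=cv2.imread("pics/side3.png");cv2.imwrite("pics/g3.png",cv2.resize(im[210:245,270:330],None,fx=12,fy=12,interpolation=cv2.INTER_CUBIC))
E
```

```text
-0.004 scene crop [263.6238 334.0841] side crop [613.5472 307.1785]
0 scene crop [260.6222 339.3547] side crop [617.2795 304.2863]
0.004 scene crop [257.5953 344.6697] side crop [620.9918 301.4096]
scene (0.032, 0.0092) [218.3844 378.699 ]
scene (0.032, 0.0252) [251.0151 387.1351]
scene (-0.032, 0.0092) [267.6422 294.4627]
scene (-0.032, 0.0252) [298.4245 301.8732]
scene (0.032, -0.0252) [149.539  360.9001]
scene (-0.032, -0.0252) [202.6173 278.8088]
side (0.032, 0.0092) [657.4119 286.3257]
side (0.032, 0.0252) [636.8108 277.6457]
side (-0.032, 0.0092) [598.0634 332.8975]
side (-0.032, 0.0252) [577.0237 323.47  ]
side (0.032, -0.0252) [702.7804 305.4411]
side (-0.032, -0.0252) [644.4474 353.6813]
```

View pics/g3.png

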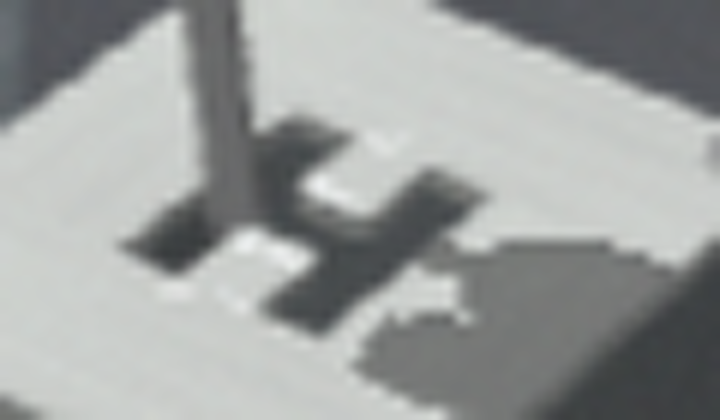

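```bash
python3 - <<'E'
from h import *
im=cv2.imread("pics/scene3.png");cv2.imwrite("pics/g3s.png",cv2.resize(im[220:265,230:285],None,fx=12,fy=12,interpolation=cv2.INTER_CUBIC))
E
```

```text
(no output)
```

View pics/g3s.png

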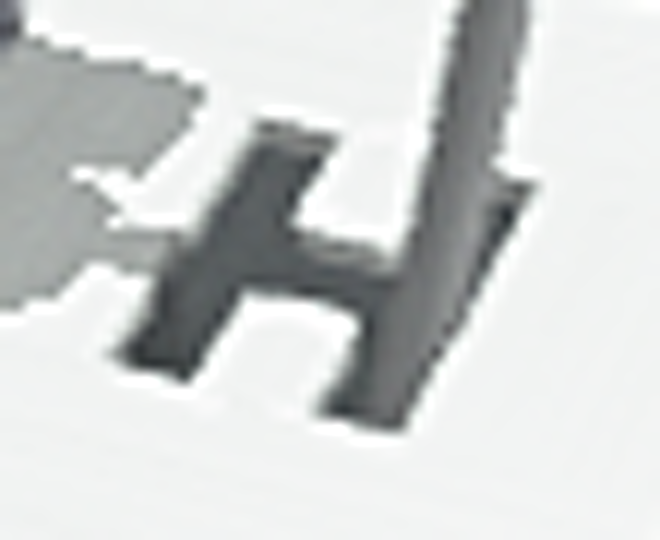

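In the zoomed gate views the shaft stands at the mouth of the neutral channel. The side-view slot centre is about (236,192) and the shaft centreline there is about 232, so the shaft is 0–1 mm rearward at the plate. I'll nudge it 1 mm more, then back off and re-measure the knob.

```bash
python3 -m pendant '[{"xyz":[0,0.001,0],"twist":[0,0,0],"jaw":-1},{"xyz":[0,0.0005,0],"twist":[0,0,0],"jaw":-1},{"xyz":[0,0,0],"twist":[0,0,0],"jaw":-1}]'
python3 -m pendant '[{"xyz":[0,-0.004,0],"twist":[0,0,0],"jaw":-1},{"xyz":[0,-0.01,0],"twist":[0,0,0],"jaw":-1},{"xyz":[0,-0.018,-0.01],"twist":[0,0,0],"jaw":-1},{"xyz":[0,-0.01,-0.02],"twist":[0,0,0],"jaw":-1},{"xyz":[0,0,-0.02],"twist":[0,0,0],"jaw":-1}]'
python3 -m pendant '[{"xyz":[0,0,-0.02],"twist":[0,0,0],"jaw":-1},{"xyz":[0,0,0],"twist":[0,0,0],"jaw":-1}]'
python3 - <<'E'
from h import *
for n in ("scene","side"): cv2.imwrite(f"pics/{n}4.png",manip.snapshot(n))
a=cv2.imread("pics/scene4.png");b=cv2.imread("pics/side4.png")
ka=knob(a,(280,182));kb=knob(b,(282,173));print(ka,kb)
p,e=tri("scene",ka[2],"side",kb[2]);l=to_local(p);f=np.arcsin(l[0]/.248);print(p,e,l,"f",f,"a",np.arcsin(-l[1]/.248/np.cos(f)))
go([0.0,.090],.258)
cv2.imwrite("pics/c4.png",np.hstack([cv2.resize(a[100:280,190:320],None,fx=3,fy=3),cv2.resize(b[100:280,220:350],None,fx=3,fy=3)]))
E
```

```text
time: 5.8
position: [0.5414, 0.0735, 0.2586]
tool_rot: [0.553, 0.441, 0.553, -0.441]
ft_force: [-3.3, -0.5, 4.5]
finger_gap: 0.0006
time: 6.3
position: [0.488, 0.1126, 0.2586]
tool_rot: [0.552, 0.442, 0.553, -0.441]
ft_force: [-0.0, -0.4, 0.0]
finger_gap: 0.0002
time: 6.5
position: [0.484, 0.1349, 0.2585]
tool_rot: [0.554, 0.44, 0.554, -0.439]
ft_force: [0.8, -0.8, 0.4]
finger_gap: 0.0005
(((279.3800048828125, 183.9600067138672), 14.053789138793945), array([267, 170,  26,  29, 531], dtype=int32), array([279.0169, 183.1394])) (((282.5, 173.5), 10.12432861328125), array([273, 164,  19,  20, 285], dtype=int32), array([282.3368, 172.9158]))
[0.5735 0.0794 0.2669] 0.00021072462081941988 [-0.0017  0.0419] f -0.006695192033592776 a -0.16965171555262082
t 6.6 F [-0.1432  0.2012  0.5976] gap 0.000509737024176157 local [-0.0762  0.1131] z 0.2585919026463268
target [0.5643 0.1267 0.258 ] tool shift mm [ 0.653  76.2972 22.8583]
```

View pics/c4.png

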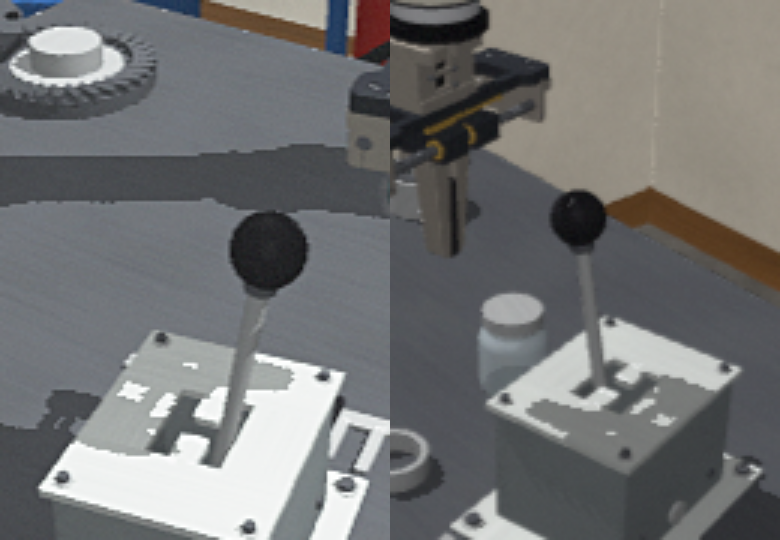

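The knob is free in both views, at scene crop (268,250) and side crop (578,218). The two views triangulate to f = -0.007, a = -0.170 and z = 0.267, so it is in neutral. Now I'll go to the left side.

```bash
python3 -m pendant '[{"xyz":[0,0.02,0],"twist":[0,0,0],"jaw":-1},{"xyz":[0,0.02,0],"twist":[0,0,0],"jaw":-1},{"xyz":[0,0.02,0],"twist":[0,0,0],"jaw":-1},{"xyz":[0,0.015,0.01],"twist":[0,0,0],"jaw":-1},{"xyz":[0,0,0.01],"twist":[0,0,0],"jaw":-1}]'
python3 -m pendant '[{"xyz":[0,0,0.006],"twist":[0,0,0],"jaw":-1},{"xyz":[0,0,0],"twist":[0,0,0],"jaw":-1},{"xyz":[0,0,0],"twist":[0,0,0],"jaw":-1}]'
python3 - <<'E'
from h import *
wants();go([-.001,.074],.258)
E
```

```text
time: 7.1
position: [0.564, 0.128, 0.2582]
tool_rot: [0.553, 0.441, 0.552, -0.441]
ft_force: [0.1, 0.1, -0.2]
finger_gap: 0.0006
time: 7.4
position: [0.5632, 0.1234, 0.2588]
tool_rot: [0.552, 0.441, 0.553, -0.441]
ft_force: [0.6, -0.5, -1.1]
finger_gap: 0.0002
0 twist deg [-0.2235 -0.0373 -0.0043]
1 twist deg [-90.2235  -0.0259  -0.0327]
2 twist deg [179.7765  -0.0068   0.0586]
3 twist deg [89.7765 -0.0327  0.0259]
t 7.4 F [ 0.5594 -0.5415 -1.1421] gap 0.00017433416283157022 local [-0.0018  0.087 ] z 0.2587879791376116
target [0.5669 0.1109 0.258 ] tool shift mm [ 0.7795  0.8585 13.0337]
```

```bash
python3 -m pendant '[{"xyz":[0,0,0.004],"twist":[0,0,0],"jaw":-1},{"xyz":[0,0,0.003],"twist":[0,0,0],"jaw":-1},{"xyz":[0,0,0.002],"twist":[0,0,0],"jaw":-1},{"xyz":[0,0,0],"twist":[0,0,0],"jaw":-1}]'
python3 -m pendant '[{"xyz":[0,0,0.002],"twist":[0,0,0],"jaw":-1},{"xyz":[0,0,0.002],"twist":[0,0,0],"jaw":-1}]'
python3 -m pendant '[{"xyz":[0,0,0.002],"twist":[0,0,0],"jaw":-1},{"xyz":[0,0,0.002],"twist":[0,0,0],"jaw":-1}]'
python3 -m pendant '[{"xyz":[0,0,0.002],"twist":[0,0,0],"jaw":-1},{"xyz":[0,0,0.002],"twist":[0,0,0],"jaw":-1}]'
python3 - <<'E'
from h import *
go([-.001,-0.010],.258)
E
```

```text
time: 7.8
position: [0.5658, 0.1146, 0.2587]
tool_rot: [0.553, 0.441, 0.553, -0.441]
ft_force: [1.0, -0.3, -0.4]
finger_gap: 0.0006
time: 8.0
position: [0.5667, 0.1111, 0.2586]
tool_rot: [0.553, 0.441, 0.553, -0.441]
ft_force: [0.2, -0.1, 0.5]
finger_gap: 0.0004
time: 8.2
position: [0.5676, 0.1081, 0.2589]
tool_rot: [0.553, 0.441, 0.553, -0.44]
ft_force: [-1.2, 4.2, 3.1]
finger_gap: 0.0007
time: 8.4
position: [0.5685, 0.1048, 0.2592]
tool_rot: [0.553, 0.441, 0.553, -0.44]
ft_force: [-1.3, 4.6, 3.8]
finger_gap: 0.0003
t 8.4 F [-1.3472  4.5865  3.7538] gap 0.00031335696750061 local [-0.0008  0.0677] z 0.25915607558673265
target [0.5859 0.029  0.258 ] tool shift mm [ 0.9945 -0.0503 77.7296]
```

```bash
python3 -m pendant '[{"xyz":[0,0,0.002],"twist":[0,0,0],"jaw":-1},{"xyz":[0,0,0.002],"twist":[0,0,0],"jaw":-1}]'
python3 -m pendant '[{"xyz":[0,0,0.002],"twist":[0,0,0],"jaw":-1},{"xyz":[0,0,0.002],"twist":[0,0,0],"jaw":-1}]'
python3 -m pendant '[{"xyz":[0,0,0.002],"twist":[0,0,0],"jaw":-1},{"xyz":[0,0,0.002],"twist":[0,0,0],"jaw":-1}]'
```

```text
time: 8.6
position: [0.5694, 0.1008, 0.2591]
tool_rot: [0.553, 0.441, 0.553, -0.44]
ft_force: [-1.6, 4.8, 3.5]
finger_gap: 0.0003
time: 8.8
position: [0.5704, 0.0961, 0.2589]
tool_rot: [0.553, 0.441, 0.553, -0.44]
ft_force: [-0.3, 4.7, 3.4]
finger_gap: 0.0008
time: 9.0
position: [0.5712, 0.0915, 0.2587]
tool_rot: [0.553, 0.441, 0.553, -0.441]
ft_force: [-1.3, 5.4, 4.0]
finger_gap: 0.0005
```

```bash
python3 -m pendant '[{"xyz":[0,0,0.003],"twist":[0,0,0],"jaw":-1},{"xyz":[0,0,0.003],"twist":[0,0,0],"jaw":-1},{"xyz":[0,0,0.003],"twist":[0,0,0],"jaw":-1},{"xyz":[0,0,0.003],"twist":[0,0,0],"jaw":-1}]'
python3 -m pendant '[{"xyz":[0,0,0.003],"twist":[0,0,0],"jaw":-1},{"xyz":[0,0,0.003],"twist":[0,0,0],"jaw":-1},{"xyz":[0,0,0.003],"twist":[0,0,0],"jaw":-1},{"xyz":[0,0,0.003],"twist":[0,0,0],"jaw":-1}]'
python3 -m pendant '[{"xyz":[0,0,0.003],"twist":[0,0,0],"jaw":-1},{"xyz":[0,0,0.003],"twist":[0,0,0],"jaw":-1},{"xyz":[0,0,0.003],"twist":[0,0,0],"jaw":-1},{"xyz":[0,0,0.003],"twist":[0,0,0],"jaw":-1}]'
python3 - <<'E'
from h import *
go([-.001,-0.010],.258)
for n in ("scene","side"): cv2.imwrite(f"pics/{n}5.png",manip.snapshot(n))
a=cv2.imread("pics/scene5.png");b=cv2.imread("pics/side5.png")
cv2.imwrite("pics/c5.png",np.hstack([cv2.resize(a[100:280,190:320],None,fx=3,fy=3),cv2.resize(b[100:280,220:350],None,fx=3,fy=3)]))
E
```

```text
time: 9.4
position: [0.5738, 0.0794, 0.2585]
tool_rot: [0.553, 0.441, 0.553, -0.441]
ft_force: [-1.3, 3.5, 4.1]
finger_gap: 0.0004
time: 9.8
position: [0.5765, 0.0678, 0.2585]
tool_rot: [0.553, 0.441, 0.553, -0.441]
ft_force: [-0.4, 3.9, 4.1]
finger_gap: 0.0002
time: 10.2
position: [0.5791, 0.0561, 0.2586]
tool_rot: [0.553, 0.441, 0.553, -0.441]
ft_force: [-0.9, 3.6, 2.9]
finger_gap: 0.0003
t 10.2 F [-0.8988  3.615   2.9261] gap 0.00026236897258394645 local [-0.0015  0.0179] z 0.2585849602223438
target [0.5859 0.029  0.258 ] tool shift mm [ 0.5882  0.5702 27.91  ]
```

View pics/c5.png

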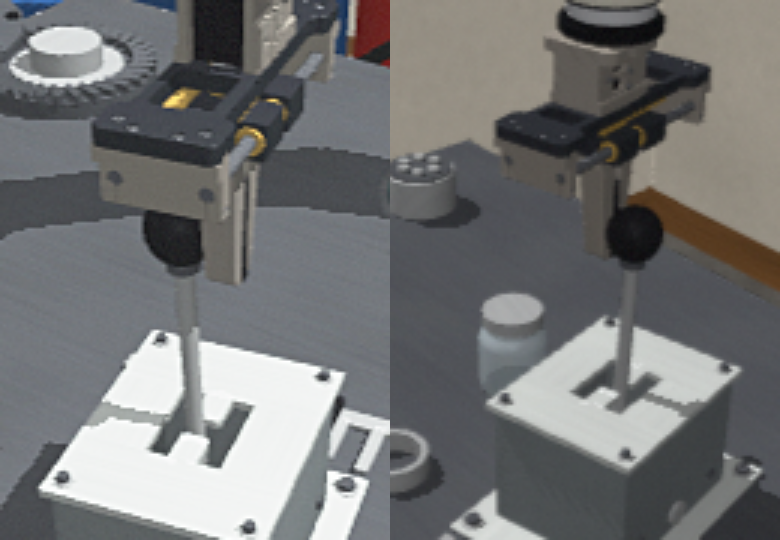

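The lever is past mid-gate in the neutral channel, with the knob at scene crop (173,235) and the finger on its left. I'll keep going.

```bash
python3 -m pendant '[{"xyz":[0,0,0.003],"twist":[0,0,0],"jaw":-1},{"xyz":[0,0,0.003],"twist":[0,0,0],"jaw":-1},{"xyz":[0,0,0.003],"twist":[0,0,0],"jaw":-1},{"xyz":[0,0,0.003],"twist":[0,0,0],"jaw":-1}]'
python3 -m pendant '[{"xyz":[0,0,0.003],"twist":[0,0,0],"jaw":-1},{"xyz":[0,0,0.003],"twist":[0,0,0],"jaw":-1},{"xyz":[0,0,0.003],"twist":[0,0,0],"jaw":-1},{"xyz":[0,0,0.001],"twist":[0,0,0],"jaw":-1}]'
python3 -m pendant '[{"xyz":[0,0,0.001],"twist":[0,0,0],"jaw":-1},{"xyz":[0,0,0.001],"twist":[0,0,0],"jaw":-1},{"xyz":[0,0,0],"twist":[0,0,0],"jaw":-1}]'
python3 - <<'E'
from h import *
go([-.001,-0.010],.258)
for n in ("scene","side"): cv2.imwrite(f"pics/{n}6.png",manip.snapshot(n))
b=cv2.imread("pics/side6.png")
for a in (.13,.15,.16,.17): print(a,proj("side",kpos(-.005,a)))
print(knob(b,proj("side",kpos(-.005,.16))))
E
```

```text
time: 10.7
position: [0.5818, 0.0444, 0.2586]
tool_rot: [0.553, 0.441, 0.553, -0.441]
ft_force: [-0.2, 3.2, 3.0]
finger_gap: 0.0006
time: 11.1
position: [0.5839, 0.0345, 0.2583]
tool_rot: [0.553, 0.441, 0.553, -0.441]
ft_force: [-1.2, 3.5, 0.3]
finger_gap: 0.0008
time: 11.4
position: [0.5842, 0.033, 0.2583]
tool_rot: [0.553, 0.441, 0.553, -0.441]
ft_force: [-0.4, 3.0, -0.2]
finger_gap: 0.0002
t 11.4 F [-0.3905  3.0372 -0.1941] gap 0.00022587534849649496 local [-0.0017 -0.0058] z 0.25828384699528667
target [0.5859 0.029  0.258 ] tool shift mm [0.2834 0.7272 4.2002]
0.13 [308.9148 181.9657]
0.15 [310.7302 182.8941]
0.16 [311.638  183.3735]
0.17 [312.5456 183.863 ]
(((306.5, 178.0), 15.403021812438965), array([300, 163,  20,  31, 354], dtype=int32), array([308.8757, 180.8192]))
```

```bash
python3 - <<'E'
from h import *
a=cv2.imread("pics/scene6.png");b=cv2.imread("pics/side6.png")
cv2.imwrite("pics/c6.png",np.hstack([cv2.resize(a[150:280,190:290],None,fx=4,fy=4),cv2.resize(b[150:280,250:350],None,fx=4,fy=4)]))
E
```

View pics/c6.png

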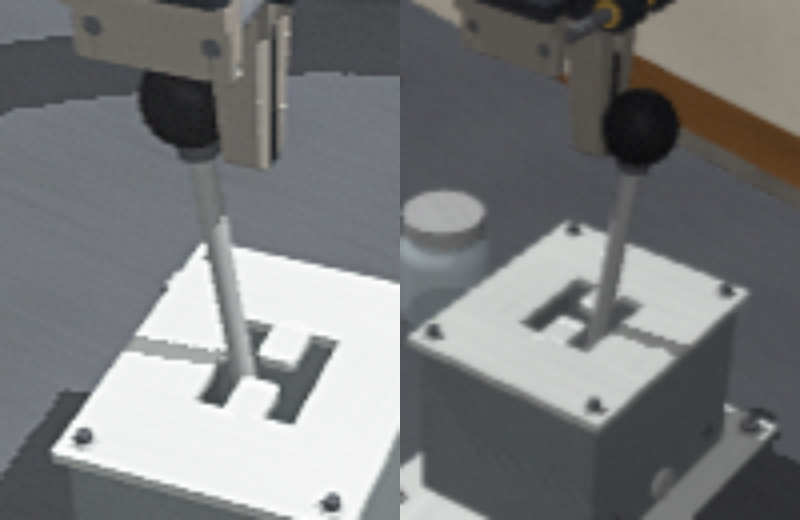

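Side view puts the knob at about (310.3,181.8), so a is about 0.145. About 6 mm remain. I'll go in 1 mm steps and stop when the force rises.

```bash
python3 -m pendant '[{"xyz":[0,0,0.001],"twist":[0,0,0],"jaw":-1},{"xyz":[0,0,0.001],"twist":[0,0,0],"jaw":-1},{"xyz":[0,0,0.001],"twist":[0,0,0],"jaw":-1}]'
python3 -m pendant '[{"xyz":[0,0,0.001],"twist":[0,0,0],"jaw":-1},{"xyz":[0,0,0.001],"twist":[0,0,0],"jaw":-1}]'
python3 -m pendant '[{"xyz":[0,0,0.001],"twist":[0,0,0],"jaw":-1},{"xyz":[0,0,0],"twist":[0,0,0],"jaw":-1}]'
python3 - <<'E'
from h import *
go([-.001,-0.010],.258)
b=manip.snapshot("side");cv2.imwrite("pics/side7.png",b)
cv2.imwrite("pics/c7.png",cv2.resize(b[150:280,250:350],None,fx=4,fy=4))
E
```

```text
time: 11.8
position: [0.5849, 0.0302, 0.2583]
tool_rot: [0.553, 0.441, 0.553, -0.441]
ft_force: [0.7, 2.9, -3.0]
finger_gap: 0.0006
time: 12.0
position: [0.5854, 0.0281, 0.2583]
tool_rot: [0.553, 0.441, 0.553, -0.441]
ft_force: [-0.4, 3.8, -2.3]
finger_gap: 0.0002
time: 12.2
position: [0.5857, 0.027, 0.2585]
tool_rot: [0.553, 0.441, 0.553, -0.441]
ft_force: [-0.3, 3.8, -2.0]
finger_gap: 0.0005
t 12.2 F [-0.2744  3.785  -1.9852] gap 0.00046012887347222437 local [-0.0016 -0.012 ] z 0.25852474016707516
target [0.5859 0.029  0.258 ] tool shift mm [ 0.5245  0.6157 -1.9758]
```

View pics/c7.png

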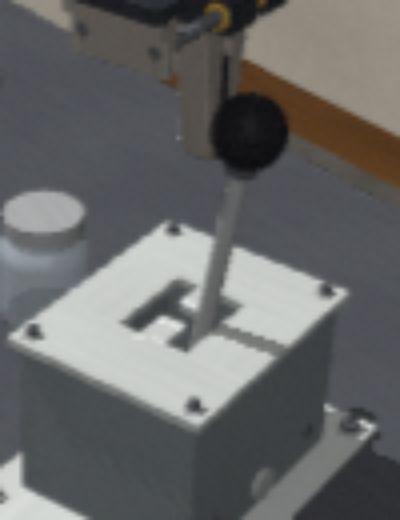

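The knob is at (312.5,183), so a is about 0.17 and it is in the middle of the right slot, with no stop force felt. I'll back off and move behind it.

```bash
python3 -m pendant '[{"xyz":[0,0,-0.005],"twist":[0,0,0],"jaw":-1},{"xyz":[0,0,-0.012],"twist":[0,0,0],"jaw":-1},{"xyz":[0,-0.01,-0.005],"twist":[0,0,0],"jaw":-1},{"xyz":[0,-0.02,0],"twist":[0,0,0],"jaw":-1},{"xyz":[0,-0.02,0],"twist":[0,0,0],"jaw":-1}]'
python3 -m pendant '[{"xyz":[0,-0.015,0],"twist":[0,0,0],"jaw":-1},{"xyz":[0,0,0.015],"twist":[0,0,0],"jaw":-1},{"xyz":[0,0,0.02],"twist":[0,0,0],"jaw":-1},{"xyz":[0,0,0.015],"twist":[0,0,0],"jaw":-1},{"xyz":[0,0,0.002],"twist":[0,0,0],"jaw":-1}]'
python3 -m pendant '[{"xyz":[0,0,0],"twist":[0,0,0],"jaw":-1},{"xyz":[0,0,0],"twist":[0,0,0],"jaw":-1}]'
python3 - <<'E'
from h import *
for n in ("scene","side"): cv2.imwrite(f"pics/{n}8.png",manip.snapshot(n))
a=cv2.imread("pics/scene8.png");b=cv2.imread("pics/side8.png")
p0=kpos(-.005,.17);ka=knob(a,proj("scene",p0));kb=knob(b,proj("side",p0));print(ka,kb)
p,e=tri("scene",ka[2],"side",kb[2]);l=to_local(p);f=np.arcsin(l[0]/.248);print(p,e,l,"f",f,"a",np.arcsin(-l[1]/.248/np.cos(f)))
go([-.04,-.042],.258)
cv2.imwrite("pics/c8.png",np.hstack([cv2.resize(a[150:280,190:290],None,fx=4,fy=4),cv2.resize(b[150:280,250:350],None,fx=4,fy=4)]))
E
```

```text
time: 12.75
position: [0.5311, 0.0375, 0.2586]
tool_rot: [0.553, 0.44, 0.553, -0.441]
ft_force: [0.0, 0.8, -0.1]
finger_gap: 0.0004
time: 13.25
position: [0.5288, -0.0185, 0.2591]
tool_rot: [0.553, 0.442, 0.552, -0.442]
ft_force: [0.8, 0.5, 0.1]
finger_gap: 0.0007
time: 13.45
position: [0.5288, -0.0155, 0.2586]
tool_rot: [0.553, 0.441, 0.553, -0.44]
ft_force: [-0.1, 0.4, -0.4]
finger_gap: 0.0007
(((233.99424743652344, 173.7413787841797), 12.896605491638184), array([222, 161,  25,  26, 435], dtype=int32), array([233.1471, 174.5885])) (((311.6000061035156, 183.60000610351562), 10.720175743103027), array([304, 173,  18,  22, 303], dtype=int32), array([312.2442, 183.2145]))
[ 0.5939 -0.0001  0.2668] 5.7183056265593406e-05 [ 0.0002 -0.0401] f 0.0009299004033865197 a 0.16257986063207272
t 13.55 F [-0.6915  0.2734  0.3184] gap 0.0008071906100981898 local [-0.0666 -0.0405] z 0.2585626272751465
target [ 0.5551 -0.0109  0.258 ] tool shift mm [ 0.5611 26.5568  1.4131]
```

View pics/c8.png

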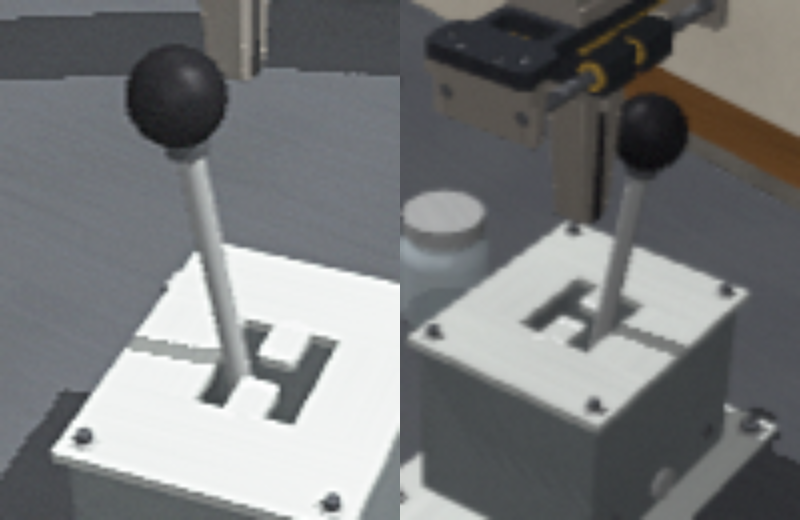

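Two views triangulate the knob to f = 0.001, a = 0.163 and z = 0.267. It is in the right slot at neutral, and the finger is in line behind it. Now I'll push forward.

```bash
python3 -m pendant '[{"xyz":[0,0.01,0],"twist":[0,0,0],"jaw":-1},{"xyz":[0,0.01,0],"twist":[0,0,0],"jaw":-1},{"xyz":[0,0.006,0],"twist":[0,0,0],"jaw":-1},{"xyz":[0,0.002,0],"twist":[0,0,0],"jaw":-1}]'
python3 -m pendant '[{"xyz":[0,0.002,0],"twist":[0,0,0],"jaw":-1},{"xyz":[0,0.002,0],"twist":[0,0,0],"jaw":-1}]'
python3 -m pendant '[{"xyz":[0,0.002,0],"twist":[0,0,0],"jaw":-1},{"xyz":[0,0.002,0],"twist":[0,0,0],"jaw":-1}]'
python3 -m pendant '[{"xyz":[0,0.002,0],"twist":[0,0,0],"jaw":-1},{"xyz":[0,0.002,0],"twist":[0,0,0],"jaw":-1}]'
python3 -m pendant '[{"xyz":[0,0.002,0],"twist":[0,0,0],"jaw":-1},{"xyz":[0,0.002,0],"twist":[0,0,0],"jaw":-1}]'
python3 - <<'E'
from h import *
go([.024,-.041],.258)
E
```

```text
time: 13.95
position: [0.5573, -0.0099, 0.2583]
tool_rot: [0.553, 0.441, 0.553, -0.441]
ft_force: [0.2, 0.2, -0.2]
finger_gap: 0.0003
time: 14.15
position: [0.5598, -0.0096, 0.2584]
tool_rot: [0.552, 0.441, 0.553, -0.441]
ft_force: [-3.3, -1.2, 1.0]
finger_gap: 0.0005
time: 14.35
position: [0.5636, -0.0088, 0.2586]
tool_rot: [0.552, 0.441, 0.553, -0.441]
ft_force: [-3.7, -0.8, 2.1]
finger_gap: 0.0006
time: 14.55
position: [0.5682, -0.0077, 0.2588]
tool_rot: [0.553, 0.441, 0.553, -0.441]
ft_force: [-3.9, -1.0, 3.8]
finger_gap: -0.0
time: 14.75
position: [0.5723, -0.0068, 0.2588]
tool_rot: [0.553, 0.441, 0.553, -0.441]
ft_force: [-3.5, -1.6, 2.9]
finger_gap: 0.0005
t 14.75 F [-3.4654 -1.617   2.8868] gap 0.0005145330200254097 local [-0.0223 -0.0418] z 0.25884003708637354
target [0.6172 0.0045 0.258 ] tool shift mm [ 0.8636 46.2914 -0.9507]
```

```bash
python3 -m pendant '[{"xyz":[0,0.002,0],"twist":[0,0,0],"jaw":-1},{"xyz":[0,0.002,0],"twist":[0,0,0],"jaw":-1},{"xyz":[0,0.002,0],"twist":[0,0,0],"jaw":-1}]'
python3 -m pendant '[{"xyz":[0,0.002,0],"twist":[0,0,0],"jaw":-1},{"xyz":[0,0.003,0],"twist":[0,0,0],"jaw":-1},{"xyz":[0,0.003,0],"twist":[0,0,0],"jaw":-1}]'
python3 -m pendant '[{"xyz":[0,0.003,0],"twist":[0,0,0],"jaw":-1},{"xyz":[0,0.003,0],"twist":[0,0,0],"jaw":-1},{"xyz":[0,0.003,0],"twist":[0,0,0],"jaw":-1}]'
python3 -m pendant '[{"xyz":[0,0.003,0],"twist":[0,0,0],"jaw":-1},{"xyz":[0,0.003,0],"twist":[0,0,0],"jaw":-1},{"xyz":[0,0.003,0],"twist":[0,0,0],"jaw":-1}]'
python3 - <<'E'
from h import *
go([.024,-.041],.258)
for n in ("scene","side"): cv2.imwrite(f"pics/{n}9.png",manip.snapshot(n))
a=cv2.imread("pics/scene9.png");b=cv2.imread("pics/side9.png")
cv2.imwrite("pics/c9.png",np.hstack([cv2.resize(a[150:280,180:280],None,fx=4,fy=4),cv2.resize(b[130:260,260:360],None,fx=4,fy=4)]))
E
```

```text
time: 15.05
position: [0.5781, -0.0054, 0.2586]
tool_rot: [0.553, 0.441, 0.553, -0.441]
ft_force: [-3.8, -2.0, 2.9]
finger_gap: 0.0001
time: 15.35
position: [0.5859, -0.0035, 0.2585]
tool_rot: [0.553, 0.441, 0.553, -0.441]
ft_force: [-3.6, -1.8, 2.5]
finger_gap: 0.0005
time: 15.65
position: [0.5944, -0.0014, 0.2583]
tool_rot: [0.553, 0.441, 0.553, -0.441]
ft_force: [-3.0, 0.7, 1.2]
finger_gap: 0.0008
time: 15.95
position: [0.6028, 0.0007, 0.2579]
tool_rot: [0.552, 0.44, 0.553, -0.441]
ft_force: [-3.4, -0.4, -2.2]
finger_gap: 0.0007
t 15.95 F [-3.3771 -0.4048 -2.2252] gap 0.0006811107029155219 local [ 0.0091 -0.0414] z 0.25785404016651614
target [0.6172 0.0045 0.258 ] tool shift mm [-0.1703 14.9177 -0.4703]
```

View pics/c9.png

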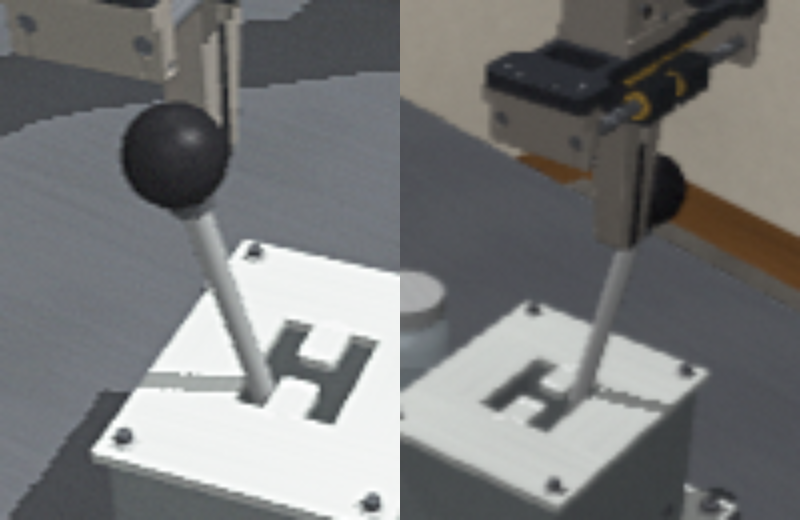

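The shaft is entering the right-forward leg, with the knob at scene crop (173,157), and the push has stayed at 3–4 N. About 15 mm are left. I'll slow down near the end stop.

```bash
python3 -m pendant '[{"xyz":[0,0.003,0],"twist":[0,0,0],"jaw":-1},{"xyz":[0,0.003,0],"twist":[0,0,0],"jaw":-1},{"xyz":[0,0.002,0],"twist":[0,0,0],"jaw":-1}]'
python3 -m pendant '[{"xyz":[0,0.001,0],"twist":[0,0,0],"jaw":-1},{"xyz":[0,0.001,0],"twist":[0,0,0],"jaw":-1}]'
python3 -m pendant '[{"xyz":[0,0.001,0],"twist":[0,0,0],"jaw":-1},{"xyz":[0,0.001,0],"twist":[0,0,0],"jaw":-1}]'
python3 -m pendant '[{"xyz":[0,0.001,0],"twist":[0,0,0],"jaw":-1},{"xyz":[0,0,0],"twist":[0,0,0],"jaw":-1}]'
python3 -m pendant '[{"xyz":[0,0.001,0],"twist":[0,0,0],"jaw":-1},{"xyz":[0,0,0],"twist":[0,0,0],"jaw":-1}]'
```

```text
time: 16.35
position: [0.6112, 0.0023, 0.2585]
tool_rot: [0.553, 0.441, 0.553, -0.441]
ft_force: [-3.1, 0.5, -2.5]
finger_gap: 0.0003
time: 16.55
position: [0.613, 0.0026, 0.2585]
tool_rot: [0.553, 0.441, 0.553, -0.441]
ft_force: [-4.3, -0.8, -2.3]
finger_gap: 0.0007
time: 16.75
position: [0.6149, 0.003, 0.2586]
tool_rot: [0.553, 0.441, 0.553, -0.441]
ft_force: [-4.0, -0.6, -2.2]
finger_gap: 0.0007
time: 16.95
position: [0.616, 0.0033, 0.2586]
tool_rot: [0.553, 0.441, 0.553, -0.441]
ft_force: [-4.0, -0.9, -1.6]
finger_gap: 0.0006
time: 17.15
position: [0.6169, 0.0035, 0.2586]
tool_rot: [0.553, 0.441, 0.553, -0.441]
ft_force: [-3.9, 0.4, -1.7]
finger_gap: 0.0006
```

```bash
python3 -m pendant '[{"xyz":[0,0.001,0],"twist":[0,0,0],"jaw":-1},{"xyz":[0,0,0],"twist":[0,0,0],"jaw":-1}]'
python3 -m pendant '[{"xyz":[0,0.001,0],"twist":[0,0,0],"jaw":-1},{"xyz":[0,0,0],"twist":[0,0,0],"jaw":-1}]'
python3 - <<'E'
from h import *
go([.024,-.041],.258)
a=manip.snapshot("scene");cv2.imwrite("pics/scene10.png",a)
for f in (.2,.22,.24): print(f,proj("scene",kpos(f,.165)))
k=knob(a,proj("scene",kpos(.23,.165)));print(k)
cv2.imwrite("pics/c10.png",cv2.resize(a[150:280,180:280],None,fx=4,fy=4))
E
```

```text
time: 17.35
position: [0.6179, 0.0038, 0.2586]
tool_rot: [0.553, 0.441, 0.553, -0.441]
ft_force: [-2.9, -0.2, -2.5]
finger_gap: 0.0007
time: 17.55
position: [0.6189, 0.004, 0.2586]
tool_rot: [0.553, 0.441, 0.553, -0.441]
ft_force: [-3.8, -0.2, -1.5]
finger_gap: 0.0001
t 17.55 F [-3.7846 -0.1975 -1.5015] gap 7.454677422158006e-05 local [ 0.0255 -0.0419] z 0.25859463845943326
target [0.6172 0.0045 0.258 ] tool shift mm [ 0.5943 -1.5324 -0.8571]
0.2 [220.69   192.0589]
0.22 [219.4916 194.1789]
0.24 [218.3007 196.3646]
(((221.45570373535156, 190.28480529785156), 18.87571907043457), array([206, 174,  27,  36, 516], dtype=int32), array([219.4109, 195.9128]))
```

View pics/c10.png

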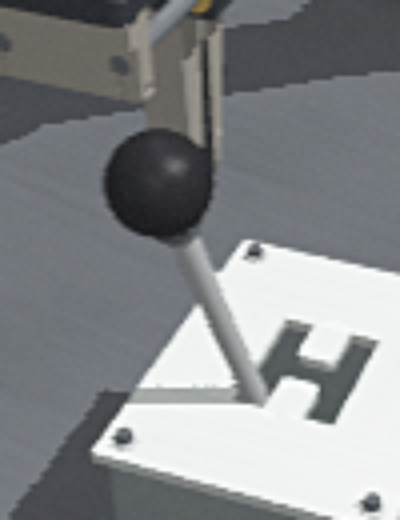

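The knob centre is at about (219.5,195.8), so f is about 0.235. I'll keep going until the stop is felt.

```bash
python3 -m pendant '[{"xyz":[0,0.001,0],"twist":[0,0,0],"jaw":-1},{"xyz":[0,0,0],"twist":[0,0,0],"jaw":-1}]'
python3 -m pendant '[{"xyz":[0,0.001,0],"twist":[0,0,0],"jaw":-1},{"xyz":[0,0,0],"twist":[0,0,0],"jaw":-1}]'
```

```text
time: 17.8
position: [0.6198, 0.0042, 0.2586]
tool_rot: [0.553, 0.441, 0.553, -0.441]
ft_force: [-3.7, -0.5, -1.6]
finger_gap: 0.0005
time: 18.0
position: [0.6206, 0.0044, 0.2585]
tool_rot: [0.553, 0.441, 0.553, -0.441]
ft_force: [-4.1, -0.4, -2.5]
finger_gap: 0.0007
```

```bash
python3 -m pendant '[{"xyz":[0,0.001,0],"twist":[0,0,0],"jaw":-1},{"xyz":[0,0,0],"twist":[0,0,0],"jaw":-1}]'
python3 -m pendant '[{"xyz":[0,0.001,0],"twist":[0,0,0],"jaw":-1},{"xyz":[0,0,0],"twist":[0,0,0],"jaw":-1}]'
```

```text
time: 18.2
position: [0.6215, 0.0046, 0.2583]
tool_rot: [0.553, 0.441, 0.553, -0.441]
ft_force: [-4.7, -0.4, -2.0]
finger_gap: 0.0006
time: 18.4
position: [0.6224, 0.0049, 0.2583]
tool_rot: [0.553, 0.441, 0.553, -0.441]
ft_force: [-5.5, -0.4, -3.4]
finger_gap: 0.0004
```

```bash
python3 -m pendant '[{"xyz":[0,0.001,0],"twist":[0,0,0],"jaw":-1},{"xyz":[0,0,0],"twist":[0,0,0],"jaw":-1}]'
python3 -m pendant '[{"xyz":[0,0.001,0],"twist":[0,0,0],"jaw":-1},{"xyz":[0,0,0],"twist":[0,0,0],"jaw":-1}]'
python3 - <<'E'
from h import *
go([.024,-.041],.258)
a=manip.snapshot("scene");cv2.imwrite("pics/scene11.png",a)
cv2.imwrite("pics/c11.png",cv2.resize(a[150:280,180:280],None,fx=4,fy=4))
E
```

```text
time: 18.6
position: [0.6232, 0.005, 0.2582]
tool_rot: [0.552, 0.441, 0.553, -0.441]
ft_force: [-5.1, -1.0, -3.0]
finger_gap: 0.0004
time: 18.8
position: [0.6239, 0.0052, 0.2581]
tool_rot: [0.552, 0.44, 0.553, -0.441]
ft_force: [-5.7, -0.9, -3.4]
finger_gap: 0.0003
t 18.8 F [-5.7298 -0.8739 -3.3903] gap 0.00028143347143113614 local [ 0.0307 -0.0418] z 0.25807570758809684
target [0.6172 0.0045 0.258 ] tool shift mm [ 0.0896 -6.6638 -0.7329]
```

View pics/c11.png

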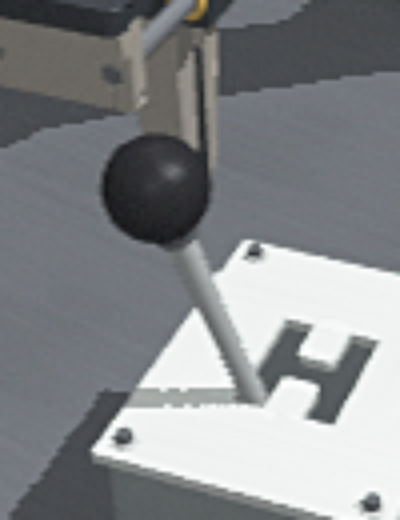

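```bash
python3 -m pendant '[{"xyz":[0,0.001,0],"twist":[0,0,0],"jaw":-1},{"xyz":[0,0.001,0],"twist":[0,0,0],"jaw":-1},{"xyz":[0,0,0],"twist":[0,0,0],"jaw":-1}]'
python3 - <<'E'
from h import *
go([.024,-.041],.258)
a=manip.snapshot("scene");cv2.imwrite("pics/scene12.png",a)
for i in (9,10,11,12):
    im=cv2.imread(f"pics/scene{i}.png");m=(im.max(2)<75).astype(np.uint8)
    row=[int(r) for r in (m[170:225,218:222].mean(1)>.5).nonzero()[0]+170]
    print(i,row[0],row[-1],knob(im,(219,197),16)[2])
    e=im[200:225,214:224].mean(2).mean(1);print(e.round(0)[:20])
E
```

```text
time: 19.15
position: [0.6254, 0.0056, 0.2578]
tool_rot: [0.552, 0.44, 0.554, -0.442]
ft_force: [-6.5, -1.5, -4.1]
finger_gap: 0.0005
t 19.15 F [-6.5327 -1.4967 -4.0523] gap 0.0005099426795406186 local [ 0.0322 -0.0417] z 0.2578053344077235
target [0.6172 0.0045 0.258 ] tool shift mm [-0.1678 -8.2076 -0.7041]
9 176 200 [221.6218 192.0224]
[ 58.  80. 107. 115. 120. 120. 120. 120. 121. 118. 120. 119. 119. 119.
 119. 119. 120. 120. 120. 120.]
10 182 209 [219.022 196.41 ]
[ 42.  39.  37.  37.  35.  33.  32.  29.  32.  80.  99. 114. 120. 119.
 119. 119. 120. 120. 120. 121.]
11 184 210 [218.3099 197.6459]
[ 44.  41.  42.  39.  39.  37.  35.  33.  31.  27.  54.  99. 110. 120.
 118. 119. 119. 120. 120. 121.]
12 184 211 [218.0669 198.0264]
[ 45.  45.  42.  40.  37.  38.  36.  34.  31.  28.  34.  92. 101. 120.
 118. 118. 119. 120. 120. 121.]
```

The force rises while the knob has almost stopped, with its centroid moving only 0.4 px for 1.5 mm of finger travel. It looks home, so I'll back off and measure the free knob from both views.

```bash
python3 -m pendant '[{"xyz":[0,-0.004,0],"twist":[0,0,0],"jaw":-1},{"xyz":[0,-0.012,0],"twist":[0,0,0],"jaw":-1},{"xyz":[0,-0.02,0],"twist":[0,0,0],"jaw":-1},{"xyz":[0,-0.02,-0.02],"twist":[0,0,0],"jaw":-1},{"xyz":[0,-0.02,-0.04],"twist":[0,0,0],"jaw":-1}]'
python3 -m pendant '[{"xyz":[0,-0.01,-0.04],"twist":[0,0,0],"jaw":-1},{"xyz":[0,0,-0.02],"twist":[0,0,0],"jaw":-1},{"xyz":[0,0,0],"twist":[0,0,0],"jaw":-1}]'
python3 - <<'E'
from h import *
for n in ("scene","side"): cv2.imwrite(f"pics/{n}13.png",manip.snapshot(n))
a=cv2.imread("pics/scene13.png");b=cv2.imread("pics/side13.png")
p0=kpos(.24,.17);ka=knob(a,proj("scene",p0),20);kb=knob(b,proj("side",p0),16);print(ka,kb,proj("scene",p0),proj("side",p0))
p,e=tri("scene",ka[2],"side",kb[2]);l=to_local(p);f=np.arcsin(l[0]/.248);print(p,e,l,"f",f,"a",np.arcsin(-l[1]/.248/np.cos(f)))
go([.024,-.041],.258)
cv2.imwrite("pics/c13.png",np.hstack([cv2.resize(a[130:310,180:310],None,fx=3,fy=3),cv2.resize(b[130:310,240:370],None,fx=3,fy=3)]))
E
```

```text
time: 19.7
position: [0.5404, 0.0446, 0.2602]
tool_rot: [0.553, 0.444, 0.55, -0.441]
ft_force: [0.9, 0.5, -0.5]
finger_gap: 0.0006
time: 20.0
position: [0.5165, 0.1075, 0.26]
tool_rot: [0.555, 0.441, 0.554, -0.437]
ft_force: [1.4, -0.9, -0.7]
finger_gap: 0.0005
(((218.46774291992188, 197.4247283935547), 13.661565780639648), array([205, 184,  27,  28, 492], dtype=int32), array([217.9187, 198.061 ])) (((325.23394775390625, 176.66513061523438), 10.408358573913574), array([317, 167,  18,  21, 280], dtype=int32), array([325.2536, 176.0536])) [217.6401 196.32  ] [325.833  176.5978]
[0.6536 0.0158 0.2587] 0.0012480558643967966 [ 0.062  -0.0381] f 0.25257320967577973 a 0.15942450580067968
t 20.1 F [ 0.4713 -0.5864  0.5662] gap 0.0004597220337336334 local [-0.0511  0.0779] z 0.25975667144374753
target [0.6172 0.0045 0.258 ] tool shift mm [  2.0523  75.424  118.7285]
```

View pics/c13.png

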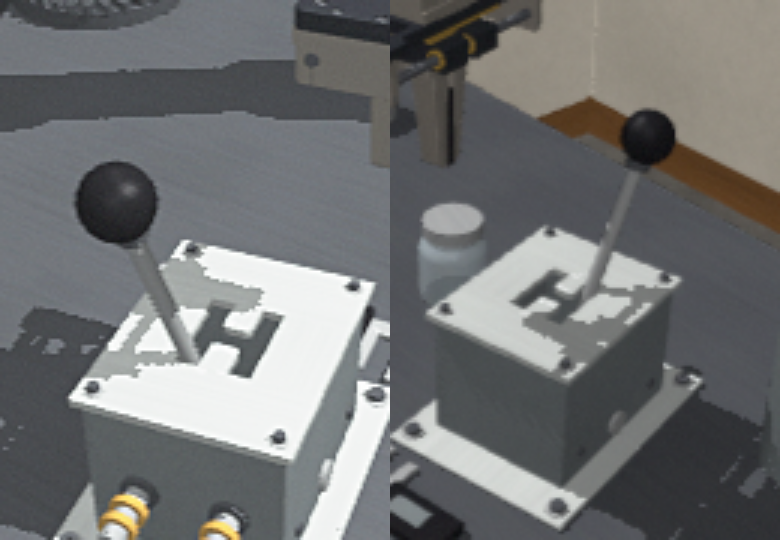

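The free knob is at scene crop (117,203) and side crop (648,137), with the shaft at the forward end of the right slot. It triangulates to f of about 0.25 against the 0.24 stop, with z = 0.259 matching the 0.2594 expected. The hand is clear and the force is about zero, so I'll hand in.

```bash
python3 -m pendant '[{"xyz":[0,0,0],"twist":[0,0,0],"jaw":-1},{"xyz":[0,0,0],"twist":[0,0,0],"jaw":-1}]'
python3 - <<'E'
from h import *
manip.hand_in();print(manip.observe()["time"],manip.observe()["joint_velocities"])
E
```

```text
time: 20.3
position: [0.5168, 0.1021, 0.2589]
tool_rot: [0.553, 0.442, 0.552, -0.441]
ft_force: [0.4, 0.0, 0.2]
finger_gap: 0.0004
the job is handed in; nothing more can be done
the job is handed in; nothing more can be done
```

The lever is in third gear as far as my checks show, and I handed the job in at 20.3 s of the 51 s allowed. I pushed it with the closed fingers, never gripping it: forward to neutral, across the gate to the right slot, then forward until the end stop was felt. The push on the knob stayed at about 3 to 6 N. At the stop it reached about 8 N in total.

**Last checks:**
- **Position:** with the hand clear, the two views put the knob at fore of about 0.25 rad, across about 0.16 rad and 0.259 m high. The shaft showed at the forward end of the right slot.
- **Small disagreement:** the fore reading is about 0.01 rad (3 mm at the knob) past the 0.24 stop. I put this down to camera error, because the push force rose and the knob hardly moved in the last steps.
- **Surroundings:** wrist force was about zero, so the hand was touching nothing. I did not measure the tools and parts again, but the fingers stayed above them all.

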